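# File a slide carrier in a lever arch board

## Task

File the blue slide carrier in the lever arch board: lift the lever (it has a black grip at its end) until the rings have sprung fully open, lower the carrier with both punched holes over the two posts until it lies flat on the board, let go of it, and bring the lever down again. Finish by pressing the red thumb pad on the lever with about 15 N (never more than 30 N) for about a second while the lever is fully down, then let go, so that the rings stay shut over the carrier. Leave the other things on the bench where they are.

Things in the scene. Friction and masses are not known exactly. Their poses are not given: they have to be found in the camera images.
- file_board: grey board fixed to the bench, 170 (x) x 175 (y) x 4 mm. Origin: midway between the posts, at bench height. x runs along the line of posts; the lever points to +y. The board spans y -110 to +65 mm, its steel mechanism plate (top z 7) y +16 to +60, x -65 to +65. Filed, the carrier lies at x 0, y -33, z 4 mm in this frame at the board's yaw
- post_near (a point): tip of one fixed steel post, at x -40, y 0, z 42 mm of the board. Posts are 8 mm in diameter up to z 30 mm and taper to a 3 mm wide tip at z 42 mm
- post_far (a point): tip of the other post, at x +40, y 0, z 42 mm of the board; same shape
- lever_hinge (a point): point on the lever's hinge axis, at x 0, y 35, z 28 mm of the board; the axis runs along the board's x
- lever_grip (a point): centre of the black grip at the lever's end, 100 mm from the hinge axis: 12 mm wide (board x), 26 long, 14 high, free at both sides and below. At lever angle a it lies at x 0, y 35+100 cos(a), z 28+100 sin(a) mm of the board (z 28 when down). A pinch slips a few mm along it under the spring
- thumb_pad: red thumb pad 24 x 24 x 5 mm on the upper face of the lever, centred 52 mm from the hinge axis. Origin at the middle of its underside; its z is the lever's upward normal. It is cushioned: it gives 2 mm at 3 N, then is hard
- pad_top (a point): middle of the thumb pad's upper face: x 0, y 87, z 37.5 mm of the board when the lever is down and the pad not pressed
- lever (a joint): lever angle, rad: 0 = fully down (hard stop), 1.2 = raised, rings fully open (hard stop). Over-centre spring: below 0.08 it pulls the lever down (0.2 N m at 0), above that it drives it up, most (about 0.5 N m: 5 N at the grip, 10 N at the pad) round 0.5, hardly near 1.2. Damped. Let go above 0.1 it springs up, below 0.06 it stays down
- ring_bow (a joint): angle of the two steel ring arches (one piece, hinged 35 mm to +y of the posts), rad: 0 = closed on the post tips, 1.02 = fully open, tilted back towards the lever side. Geared to the lever: 0.85 times the lever angle
- carrier: blue rigid slide carrier, loose, about 120 g: plate 110 (x) x 90 (y) x 5 mm with two holes 11 mm wide and a rib to hold it by; two glass slides are bonded on it. Origin: centre of its underside; the holed edge is towards its +y. It starts flat on the bench, right of the board
- hole_near (a point): underside centre of one hole, at x -40, y +33 mm of the carrier; belongs on post_near
- hole_far (a point): underside centre of the other hole, at x +40, y +33 mm of the carrier; belongs on post_far
- carrier_rib (a point): middle of the blue grip rib on the carrier, at x 0, y -3, z 17 mm of the carrier; the rib is 12 mm thick (x), 50 mm long (y) and stands 24 mm above the plate (5 to 29 mm above the underside)
- sample_jar: white jar with orange cap, 57 x 57 x 65 mm, bystander; origin under its centre
- tube_rack: green rack of capped tubes, 72 x 96 x 98 mm, bystander; origin under its centre
- timer: white bench timer, 66 x 64 x 18 mm, bystander; origin under its centre
- petri: clear Petri dish, 87 x 87 x 16 mm, bystander; origin under its centre
- vial: small amber vial with black cap, 24 x 25 x 52 mm, bystander; origin under its centre

How it is judged:
By the outcome, as a careful person would: the job done as asked, in the order asked, and still so for the second after the job is handed in, with the robot touching nothing.
It also fails if it takes over 72 s, if anything falls off the work surface, if the arm or the gripper's body presses on something with over 40 N, if the wrist force passes 120 N, or if a joint passes its speed limit or range.

## Robot

A 6-joint arm with a two-finger parallel gripper is mounted at the origin on a cart in front of the work surface, level with it; the furniture and walls round the work are solid. World frame = base frame: x ahead of the robot, y to its left, z up, the work surface at z = 0. Lengths are in mm, angles in degrees, forces in N, time in s.
With the tool pointing down it reaches from about 300 to 875 mm from the base axis. Payload 6.4 kg.
Tool frame: the origin (TCP) lies midway between the tips of the shut fingers; the grasp point (between the pads) lies 19 mm behind it; z points along the fingers, y is the line along which they close (so a half turn about z gives the same grasp; the last joint's range is limited). The gripper opens to 88 mm and grips with 3 to 60 N. Pads are 18 mm wide; open, the fingers measure 123 mm over their backs; the gripper's body (75 mm by 187 mm) begins 45 mm behind the grasp point.
Start: joints at [-75.991, 10.359, 92.074, -0, 77.567, -11.82], TCP at [250.537, -517.564, 238.714] pointing down, gripper open.
Joint ranges: [-171.53, 171.53], [-51.25, 118.39], [17.06, 147.69], [-65.23, 245.23], [0, 150.52], [-178.68, 178.68]. Speed limits (degrees/s): [147.25, 147.25, 172.46, 180, 180, 180].

## Interface

Orientations are given as a 3x3 rotation matrix whose columns are the frame's x, y, z axes.
In Python, from cell import bot, open_jaws, gripper_close, sensors, vision, workorder gives the robot as it stands. The module is installed in compiled form; this text tells all that it offers. Calls block until the motion is done:
- bot.reach(position, orientation): joint-space move of the TCP to a pose.
- bot.servo_line(position, attitude=None, max_speed=150, guard=None): straight line of the TCP; attitude=None keeps the orientation; max_speed is the mean speed in mm/s. With guard (N) it stops when the force on the tool has changed by that much, and returns True; else False.
- bot.move_j(angles): joint-space move.
- open_jaws() and gripper_close(): open the fingers fully, or close them until they stop; the grip force is fixed at half the most.
- bot.hold(seconds).
- bot.ik(position, orientation): joint angles nearest the present ones, or None.
- sensors.get_state(): the state.
- vision.read_camera(name): name is "scene" or "side" or "wrist"; returns a dict with "color" (400x640x3 uint8, blue, green, red), "camera_matrix" (3x3 intrinsics, pixels), "dist_coeffs" ([k1, k2, p1, p2, k3] as OpenCV has them; the pictures are not rectified), "extrinsics" (4x4, takes a point from camera to world coordinates). Camera axes: x right, y up, looking along -z (the intrinsics and any distortion apply to the point x, -y, -z); pixel columns grow to the right and rows downward; lengths in mm; the calibration is good to about 2 mm. A picture is of the moment at which its call begins. There is no depth.
A pose or a line that the arm cannot do raises bot.IKError and nothing moves.
- workorder.close_job(): hands the job in; it is judged then, once.
The state is a dict: "t": time; "joints": joint angles; "joint_velocities": joint speeds; "tau": joint torques, N m; "position": TCP position; "tool_rot": TCP orientation; "force": force on the tool from outside, world axes, zero at the start; "wrist_torque": the same for the moment, N m; "opening": finger opening in mm; "grip_force": force on a finger pad.
Only numpy, scipy, OpenCV 4.12 (cv2) and the standard library are available. Lean on these libraries where they do the work, as an engineer would, in place of code of your own. Each camera call takes 0.05 s, during which the arm holds its last target. There are 200 camera calls.

## Working session

There is one attempt and no reset: what is moved stays moved. The work goes in short steps, each a Python script; the robot and the scene stay as the last script left them, time stands still between calls to the robot, and variables do not carry over. Pictures are saved under pics/ and viewed, at most 10 in all, crops included, and the job is handed in when it is done.

```bash
mkdir -p pics; ls
python3 - <<'E'
from cell import *
import cv2,numpy as np
for n in("scene","side","wrist"):
    r=vision.read_camera(n);cv2.imwrite(f"pics/{n}0.png",r["color"])
    print(n,np.round(r["camera_matrix"],1).tolist(),np.round(r["dist_coeffs"],4),np.round(r["extrinsics"],3).tolist())
print(sensors.get_state()["t"])
E
```

```text
pics
scene [[432.5, 0.0, 319.8], [0.0, 432.5, 200.6], [0.0, 0.0, 1.0]] [0.0115 0.     0.     0.     0.    ] [[0.824, 0.416, -0.386, 64.022], [-0.567, 0.622, -0.54, -801.531], [0.016, 0.663, 0.748, 989.855], [0.0, 0.0, 0.0, 1.0]]
side [[398.0, 0.0, 323.4], [0.0, 398.0, 197.5], [0.0, 0.0, 1.0]] [-0.051  0.     0.     0.     0.   ] [[-0.998, -0.06, 0.034, 574.349], [0.066, -0.688, 0.723, 521.435], [-0.02, 0.723, 0.69, 684.801], [0.0, 0.0, 0.0, 1.0]]
wrist [[343.6, 0.0, 317.4], [0.0, 343.6, 201.2], [0.0, 0.0, 1.0]] [-0.0573  0.      0.      0.      0.    ] [[0.437, 0.864, 0.251, 315.709], [-0.9, 0.419, 0.121, -487.386], [-0.001, -0.279, 0.96, 383.412], [0.0, 0.0, 0.0, 1.0]]
0.15
```

View pics/scene0.png

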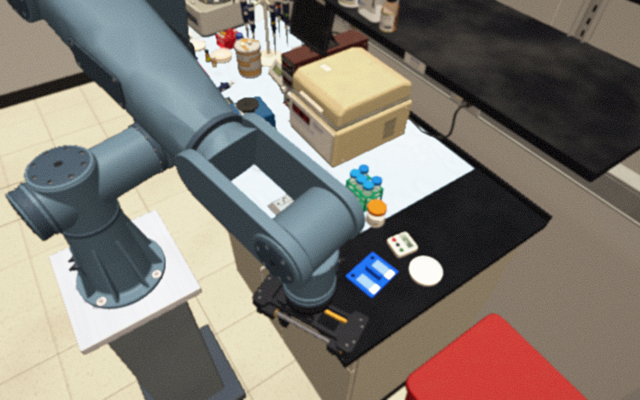

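View pics/side0.png

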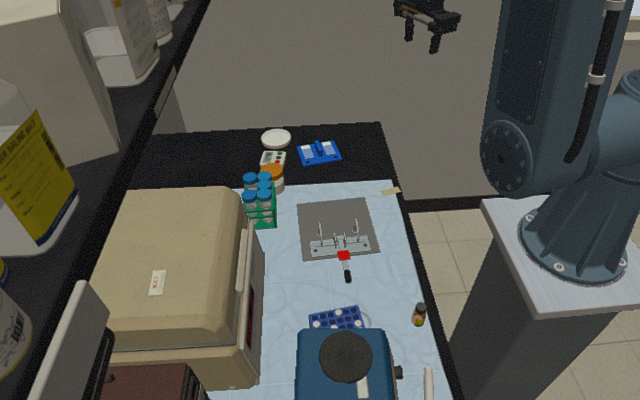

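The side view shows the board at about (338,230), the lever with its red pad at (344,255) and grip at (348,276), and the carrier at about (319,152). I'll zoom in there.

```bash
cat > h.py <<'E'
from cell import *
import cv2,numpy as np
def cam(n):
    r=vision.read_camera(n); return r
def project(P,r):
    E=np.linalg.inv(r["extrinsics"]);p=(np.atleast_2d(P)@E[:3,:3].T+E[:3,3])*[1,-1,-1]
    return cv2.projectPoints(p,np.zeros(3),np.zeros(3),r["camera_matrix"],r["dist_coeffs"])[0][:,0]
def unproj(uv,z,r):
    u=cv2.undistortPoints(np.float64(uv).reshape(-1,1,2),r["camera_matrix"],r["dist_coeffs"])[:,0]
    d=np.c_[u[:,0],-u[:,1],-np.ones(len(u))]@r["extrinsics"][:3,:3].T
    o=r["extrinsics"][:3,3]; s=(np.broadcast_to(z,len(u))-o[2])/d[:,2]
    return o+d*s[:,None]
def crop(r,name,x0,y0,x1,y1,k):
    cv2.imwrite(f"pics/{name}.png",cv2.resize(r["color"][y0:y1,x0:x1],None,fx=k,fy=k,interpolation=cv2.INTER_CUBIC))
E
python3 - <<'E'
from h import *
r=cam("side");crop(r,"side1",235,120,435,270,4)
S=sensors.get_state();print(S["tool_rot"],S["position"])
T=np.eye(4);T[:3,:3]=S["tool_rot"];T[:3,3]=S["position"]
print(np.round(np.linalg.inv(T)@cam("wrist")["extrinsics"],3))
print(unproj([(319,152),(344,255),(348,276),(338,230),(419,315),(262,205),(276,138),(272,158)],[5,37,28,4,20,40,5,5],r).round())
E
```

```text
[[ 9.00095525e-01  4.35692519e-01 -2.72425543e-04]
 [ 4.35692557e-01 -9.00094956e-01  1.03234800e-03]
 [ 2.04577444e-04 -1.04790560e-03 -9.99999430e-01]] [ 250.45689731 -517.24032     238.16748528]
[[ 1.0000e-03  9.6000e-01  2.7900e-01  7.1752e+01]
 [ 1.0000e+00 -1.0000e-03 -1.0000e-03  1.4950e+00]
 [-1.0000e-03  2.7900e-01 -9.6000e-01 -1.4547e+02]
 [ 0.0000e+00  0.0000e+00  0.0000e+00  1.0000e+00]]
[[ 541. -376.    5.]
 [ 512.   17.   37.]
 [ 508.   63.   28.]
 [ 515.  -81.    4.]
 [ 386.  155.   20.]
 [ 686. -141.   40.]
 [ 663. -456.    5.]
 [ 673. -361.    5.]]
```

View pics/side1.png

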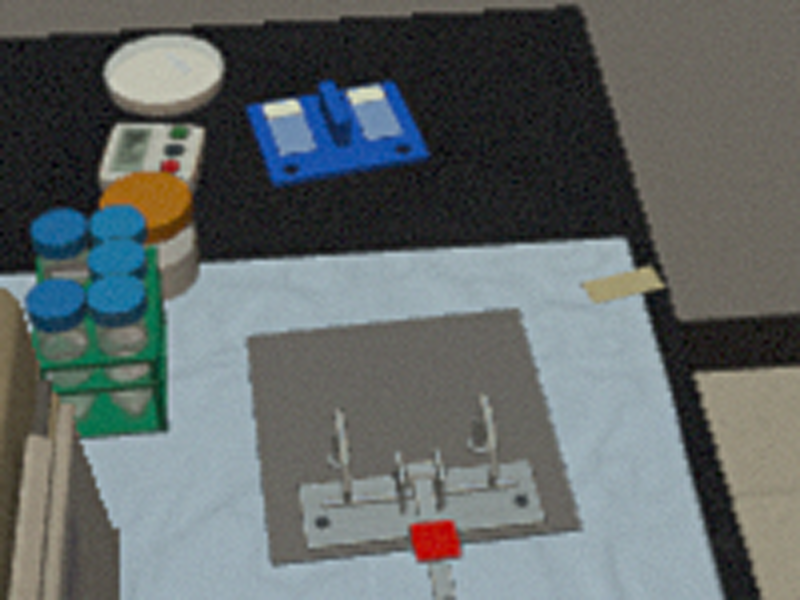

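Zoomed view: board corners at (247,338), (519,310), (581,530), (271,564). Carrier corners at (247,104), (394,82), (430,158), (274,185), with its holes facing the board. Next I'll fit both poses from these and get a closer look with the wrist camera.

```bash
cat >> h.py <<'E'
def fit2d(local,world):
    """rigid 2D fit -> origin, yaw, residual"""
    a=np.float64(local);b=np.float64(world)[:,:2];ac=a.mean(0);bc=b.mean(0)
    H=(a-ac).T@(b-bc);th=np.arctan2(H[0,1]-H[1,0],H[0,0]+H[1,1])
    R=np.array([[np.cos(th),-np.sin(th)],[np.sin(th),np.cos(th)]]);o=bc-R@ac
    return o,th,np.linalg.norm(a@R.T+o-b,axis=1)
def frame(o,th):
    T=np.eye(4);T[:2,:2]=[[np.cos(th),-np.sin(th)],[np.sin(th),np.cos(th)]];T[:2,3]=o;return T
def pt(T,p): return T[:3,:3]@np.float64(p)+T[:3,3]
def down(th):  # tool z down, tool x toward -y of a frame at yaw th
    c,s=np.cos(th),np.sin(th);x=np.array([s,-c,0]);z=np.array([0,0,-1.]);return np.c_[x,np.cross(z,x),z]
E
python3 - <<'E'
from h import *
r=cam("side");f=lambda L:(np.float64(L)+.5)/4-.5+[235,120]
B=unproj(f([(247,338),(519,310),(581,530),(271,564)]),4,r)
C=unproj(f([(247,104),(394,82),(430,158),(274,185),(290,169),(403,149)]),5,r)
print(B.round(),C.round())
print(fit2d([(85,-110),(-85,-110),(-85,65),(85,65)],B))
print(fit2d([(55,-45),(-55,-45),(-55,45),(55,45),(40,33),(-40,33)],C))
bot.reach([515,-200,300],down(0))
w=cam("wrist");cv2.imwrite("pics/w1.png",w["color"]);print(sensors.get_state()["joints"],sensors.get_state()["t"])
np.save("w1.npy",w,allow_pickle=True)
E
```

```text
[[ 608. -174.    4.]
 [ 440. -184.    4.]
 [ 430.  -10.    4.]
 [ 598.   -1.    4.]] [[ 604. -412.    5.]
 [ 496. -429.    5.]
 [ 479. -338.    5.]
 [ 587. -319.    5.]
 [ 576. -335.    5.]
 [ 497. -350.    5.]]
(array([517.8239169 , -69.53984839]), np.float64(0.05577208822441635), array([1.29761667, 0.67232457, 1.16595146, 1.21420841]))
(array([ 541.86470102, -374.71010423]), np.float64(0.1745726092678878), array([3.02441137, 1.26508785, 1.88194415, 2.50465111, 0.49674368,
       0.70889986]))
[-3.35714444e+01  4.84609857e+00  9.11359332e+01 -6.22760132e-03
  8.40262274e+01  1.46445289e+02] 2.7
```

View pics/w1.png

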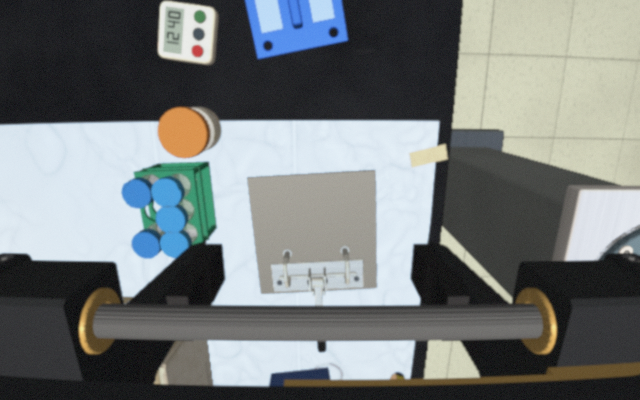

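The wrist view shows the board centred at about (315,232), with posts near (287,252) and (345,250), and carrier holes at (267,45) and (334,32). This agrees with the side fit. I'll take a close view of the board, measuring it in the same camera geometry I'll use later for the carrier.

Run:
```python
from h import *
w=np.load("w1.npy",allow_pickle=True).item()
TB=frame([517.8,-69.5],.0558);TC=frame([541.9,-374.7],.1746)
print(project([pt(TB,p) for p in[(-40,0,42),(40,0,42),(85,-110,4),(-85,-110,4),(-85,65,4),(85,65,4)]]+[pt(TC,p) for p in[(-40,33,5),(40,33,5)]],w).round(1).tolist())
bot.reach(pt(TB,(0,-30,180)),down(.0558)); bot.hold(.3)
b=cam("wrist");np.save("b.npy",b,allow_pickle=True)
crop(b,"b",160,110,480,310,2.5)
print(project([pt(TB,p) for p in[(-40,0,42),(40,0,42),(-85,65,4),(85,65,4)]],b).round(1).tolist(),sensors.get_state()["position"])
```

```text
[[346.3, 264.3], [284.7, 267.4], [246.5, 180.1], [375.7, 173.1], [376.4, 291.2], [260.2, 296.9], [333.2, 36.7], [267.2, 49.3]]
[[364.4, 225.4], [273.6, 225.3], [400.2, 271.3], [237.5, 271.2]] [ 519.9542042  -100.35691093  180.87680522]
```

View pics/b.png

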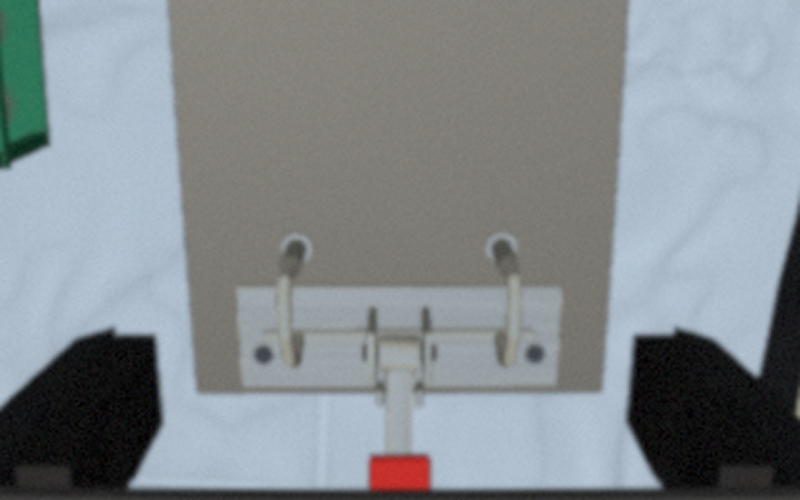

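The close view shows the post base collars at (296,247) and (501,246), board front corners at (197,392) and (603,391), plate corners at (237,287) and (562,287), and the lever pointing straight down the image.

Run:
```python
from h import *
b=np.load("b.npy",allow_pickle=True).item()
f=lambda L:(np.float64(L)+.5)/2.5-.5+[160,110]
W=unproj(f([(296,247),(501,246),(197,392),(603,391),(237,287),(562,287)]),[4,4,4,4,7,7],b)
L=[(40,0),(-40,0),(85,65),(-85,65),(65,16),(-65,16)]
print(W.round(1).tolist());o,th,e=fit2d(L,W);print(o,th,e)
S=sensors.get_state();print(S["position"],S["force"],S["joints"])
T=frame(o,th);R=down(th)
for p in[(0,135,9),(0,71,102),(0,-36,13)]: print(bot.ik(pt(T,p),R))
```

```text
[[558.1, -71.0, 4.0], [477.6, -75.9, 4.0], [597.9, -5.4, 4.0], [429.4, -15.4, 4.0], [580.8, -54.0, 7.0], [452.3, -61.2, 7.0]]
[517.62019351 -74.1098321 ] 0.059353749543450164 [0.95090627 0.58384195 1.41320284 1.20668759 0.79259179 0.92016958]
[ 519.9542042  -100.35691093  180.87680522] [0.3757504  0.87575743 0.41405884] [-2.37754583e+01  7.97765402e+00  1.01857962e+02 -3.63634201e-03
  7.00710952e+01  1.53089049e+02]
[-6.48253055e+00  2.19739496e+01  1.08549409e+02 -2.54444375e-14
  4.94766415e+01  1.70116750e+02]
[-1.36252439e+01  1.24044741e+01  1.07113762e+02 -2.54444375e-14
  6.04817637e+01  1.62974037e+02]
[-2.47651679e+01  2.33000823e+01  1.05891960e+02 -2.54444375e-14
  5.08079577e+01  1.51834113e+02]
```

```bash
cat >> h.py <<'E'
TB=frame([517.6,-73.5],.0594)
def grip(a,dz=0): return pt(TB,(0,35+100*np.cos(a),28+100*np.sin(a)-19+dz))
E
python3 - <<'E'
from h import *
r=cam("side");crop(r,"side2",290,180,450,300,5)
for z in(0,20,100,150): print(z,unproj([(310,312),(362,306),(299,330),(390,330)],z,r).round()[:,:2].tolist())
E
```

```text
0 [[587.0, 121.0], [486.0, 115.0], [609.0, 156.0], [441.0, 170.0]]
20 [[587.0, 132.0], [489.0, 127.0], [608.0, 167.0], [445.0, 180.0]]
100 [[585.0, 179.0], [499.0, 175.0], [604.0, 210.0], [461.0, 221.0]]
150 [[585.0, 208.0], [505.0, 204.0], [602.0, 236.0], [470.0, 247.0]]
```

Run:
```python
from h import *
import cv2
r=cam("side");crop(r,"side3",240,200,480,400,3.3)
print(project([grip(0,19),grip(1.2,19)],r))
```

```text
[[347.24851285 275.34026059]
 [342.76468041 219.99034897]]
```

View pics/side3.png

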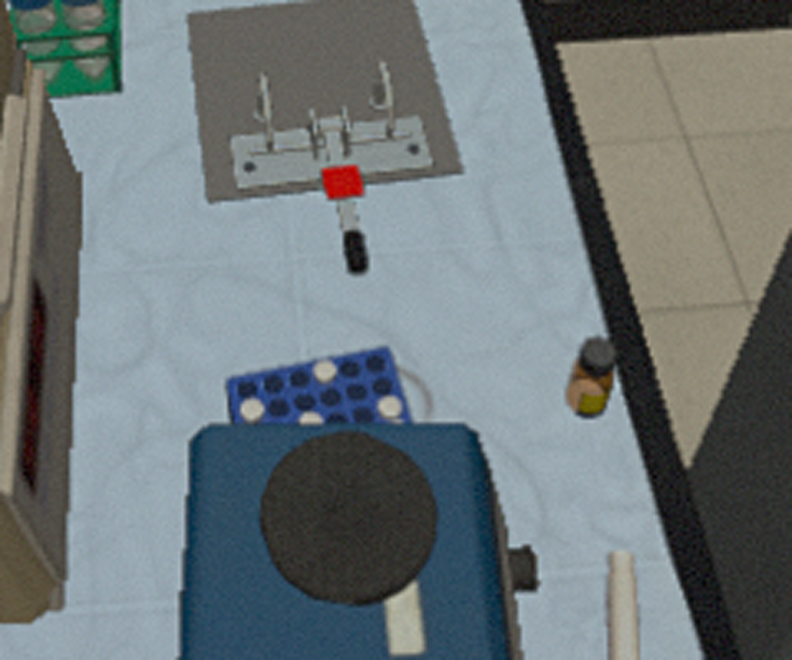

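The side crop shows the grip at (355,252), so px (347.6,276) in the full image, matching the predicted (347,275). The bench around it is clear: the blue block starts about 55 mm beyond it. Lifting the lever now.

Run:
```python
from h import *
R=down(.0594)
bot.reach(grip(0,80),R)
print(bot.servo_line(grip(0,0),max_speed=120,guard=15))
S=sensors.get_state();print(S["position"],S["force"])
gripper_close();S=sensors.get_state();print(S["opening"],S["grip_force"],S["force"])
for a in np.linspace(.2,1.2,6):
    bot.servo_line(grip(a),max_speed=100);S=sensors.get_state();print(a,S["position"].round(1) if hasattr(S["position"],"round") else S["position"],S["force"],S["opening"])
bot.hold(.3)
r=cam("side");crop(r,"up",260,160,420,280,5);print(sensors.get_state()["t"])
```

```text
False
[510.3525573   60.8562714    9.65360717] [ 0.52376886  0.57389431 -0.2444114 ]
11.441884800873725 30.000049509108067 [0.63743397 0.54438153 0.45151187]
0.2 [509.6  59.5  29.2] [-2.14639383  1.94070799  1.35875981] 11.714235534806184
0.4 [510.   53.5  48.3] [-1.53598423  2.37620843  5.36631591] 11.688741761430776
0.6000000000000001 [510.6  43.5  66.1] [-2.62028219  1.76577031  6.6190752 ] 11.435735607175166
0.8 [511.4  30.4  81.1] [-1.99984973  0.12876796  6.03774397] 11.781148767874814
1.0 [512.3  14.9  93.1] [-0.3809584  -1.15791378  1.46236216] 11.928544448781276
1.2 [ 5.129e+02 -1.000e-01  1.007e+02] [  5.32926539  10.72997172 -10.33923198] 11.370719036348405
9.0
```

View pics/up.png

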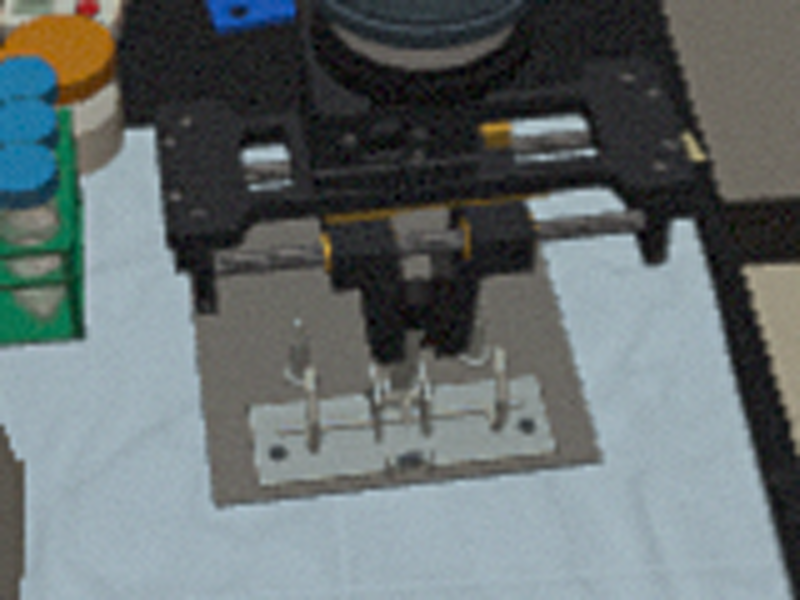

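The lever is up against its stop (the reaction force confirms it) and the rings are tilted fully back. I'll release it and look at the carrier in the same camera geometry.

Run:
```python
from h import *
TC=frame([541.9,-376],.1746)
open_jaws()
p=np.array(sensors.get_state()["position"]);bot.servo_line(p+[0,0,95],max_speed=200)
bot.reach(pt(TC,(0,3,181)),down(.1746));bot.hold(.3)
c=cam("wrist");np.save("c.npy",c,allow_pickle=True);crop(c,"c",160,60,480,300,2.5)
print(project([pt(TC,(0,35,5)),pt(TC,(40,33,5)),pt(TC,(-40,33,5))],c),sensors.get_state()["t"],sensors.get_state()["position"])
```

```text
[[318.26009273 212.4033192 ]
 [277.58955433 210.37353478]
 [358.93368625 210.54506373]] 12.5583 [ 541.72816563 -372.41377748  181.24378803]
```

View pics/c.png

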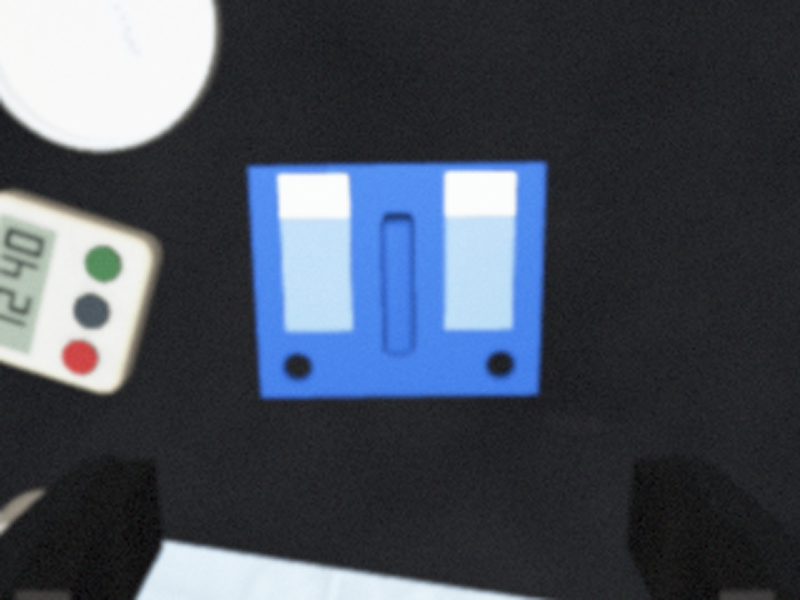

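The carrier view shows holes at (298,366) and (500,364), corners at (248,166), (547,162), (262,398) and (540,395), and the rib along x≈398. Grasping it.

Run:
```python
from h import *
c=np.load("c.npy",allow_pickle=True).item()
W=unproj((np.float64([(298,366),(500,364),(248,166),(547,162),(262,398),(540,395)])+.5)/2.5-.5+[160,60],5,c)
o,th,e=fit2d([(40,33),(-40,33),(55,-45),(-55,-45),(55,45),(-55,45)],W);print(o,th,e)
TC=frame(o,th)
print("holes",W[:2].round(1).tolist(),[pt(TC,(s*40,33,0))[:2].round(1).tolist() for s in(1,-1)])
bot.servo_line(pt(TC,(0,-3,45)),down(th),max_speed=150)
print(bot.servo_line(pt(TC,(0,-3,8)),max_speed=60,guard=10))
gripper_close();S=sensors.get_state();G=np.array(S["position"]);print("grasp",G,S["opening"],S["grip_force"])
print("tool in carrier",(np.linalg.inv(TC)@np.r_[G,1]).round(2))
bot.servo_line(G+[0,0,100],max_speed=150);S=sensors.get_state();print(S["force"],S["opening"],S["t"])
np.save("gr.npy",(np.linalg.inv(TC)@np.r_[G,1])[:3])
```

```text
[ 541.84176503 -380.38734415] 0.1893921924280601 [0.68213943 0.88901972 0.15687898 0.07816548 0.46979149 0.68717934]
holes [[574.9, -341.1, 5.0], [497.2, -355.9, 5.0]] [[574.9, -340.4], [496.3, -355.5]]
False
grasp [ 542.39995649 -383.29978865    7.98248589] 11.909254198095999 29.999658870510757
tool in carrier [-0.   -2.97  7.98  1.  ]
[ 0.03099515  0.2396661  -1.45655845] 12.052588833449727 16.3333
```

Run:
```python
from h import *
TB=frame([517.7,-73.7],.0594);R=down(.0594);g=np.load("gr.npy")
tgt=lambda z,d=(0,0):pt(TB,(g[0]+d[0],-33+g[1]+d[1],z+g[2]))
bot.servo_line(tgt(95),R,max_speed=180);bot.hold(.3)
S=sensors.get_state();print(S["position"],tgt(95));f0=np.array(S["force"])
err=tgt(95)-np.array(S["position"]);err[2]=0
for z in(48,34,24,14,6):
    hit=bot.servo_line(tgt(z)+err,max_speed=50,guard=8)
    S=sensors.get_state();print(z,hit,np.round(S["position"]-tgt(z),2),np.round(np.array(S["force"])-f0,2),np.round(S["wrist_torque"],2),S["opening"])
    if hit:break
print(S["t"])
```

```text
[ 519.83958124 -109.99083763  102.9354536 ] [ 519.83499974 -109.60202746  102.98248589]
48 False [0.3  0.25 0.35] [-0.16 -0.9  -0.73] [ 0.1  -0.04  0.05] 12.072603229400904
34 False [-0.39  0.55 -0.51] [ 0.76 -0.87  0.85] [ 0.1  -0.08 -0.  ] 11.567595256317066
24 False [-0.4   0.55 -0.51] [ 0.63  0.19 -0.35] [ 0.05 -0.05  0.  ] 11.958555516567127
14 False [-0.42  0.59 -0.51] [-0.93 -0.38  1.14] [ 0.16 -0.09 -0.03] 11.60635284391664
6 False [-0.24  0.49 -0.34] [ 0.06 -0.42 -0.35] [ 0.11 -0.07 -0.02] 11.758251586457295
20.8417
```

The carrier went down the posts without resistance. Seating it and checking.

Run:
```python
from h import *
p=np.array(sensors.get_state()["position"])
print(bot.servo_line(p-[0,0,4],max_speed=15,guard=5));S=sensors.get_state();print(S["position"],S["force"])
open_jaws();bot.hold(.2)
p=np.array(sensors.get_state()["position"])
bot.servo_line(p+[0,0,110],max_speed=150);bot.hold(.2)
w=cam("wrist");np.save("d.npy",w,allow_pickle=True)
a=w["color"][60:310,160:480]; s=cam("side")["color"][140:290,270:430]
cv2.imwrite("pics/d.png",np.hstack([cv2.resize(a,(410,320)),cv2.resize(s,(341,320))]))
print(sensors.get_state()["t"],sensors.get_state()["position"])
```

```text
True
[ 519.73232133 -109.16604885   13.34493973] [-0.30657142 -0.00758206  4.48825892]
23.6167 [ 518.51853008 -108.66130429  121.64589802]
```

View pics/d.png

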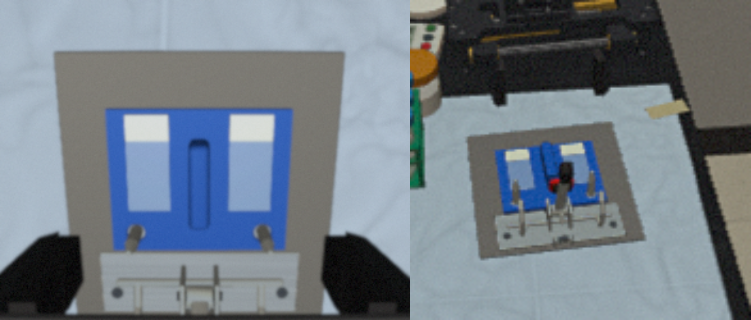

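Both posts come through the holes at (136,236) and (264,236), the carrier lies flat, and the lever is still up. Bringing the lever down.

Run:
```python
from h import *
R=down(.0594)
bot.servo_line(grip(1.2,70)-[0,0,0],R,max_speed=150)
print(bot.servo_line(grip(1.2),max_speed=100,guard=10))
gripper_close();S=sensors.get_state();print(S["opening"],S["force"])
for a in np.linspace(1,0,6):
    bot.servo_line(grip(a),max_speed=80);S=sensors.get_state();print(round(a,1),np.round(S["position"]-grip(a),1),np.round(S["force"],1),S["opening"])
print(bot.servo_line(grip(0,-5),max_speed=20,guard=12));S=sensors.get_state();print(S["position"],S["force"],S["t"])
```

```text
False
11.437847799686375 [-0.40822872 -0.69408848 -0.23765165]
1.0 [-0.  -0.4  0.1] [-2.7 -4.2  2.6] 11.742668405821084
0.8 [-0.  -0.5  0.2] [-2.8 -5.8  3.7] 11.670385100254125
0.6 [ 0.  -0.6  0.4] [-3.1 -5.3  4.7] 11.611996675558387
0.4 [-0.  -0.5  0.3] [-2.8 -4.   5.5] 11.713848559551773
0.2 [ 0.  -0.4  0.2] [-1.9 -4.5  3.1] 11.60211690775377
0.0 [-0.1 -0.2  0.1] [-0.8 -4.6  0.7] 11.299160938028757
True
[509.60766941  60.96084357   6.94889102] [-3.95995948  0.5702592  10.62390254] 29.1917
```

The lever is on its down stop. Releasing it, then pressing the pad.

Run:
```python
from h import *
open_jaws();bot.hold(.3)
p=np.array(sensors.get_state()["position"]);bot.servo_line(p+[0,0,65],max_speed=120)
gripper_close()
P=pt(TB,(0,87,0));bot.servo_line(P+[0,0,46],max_speed=120);bot.hold(.3)
S=sensors.get_state();z0=S["force"][2];print(S["position"],S["force"])
print(bot.servo_line(P+[0,0,30],max_speed=6,guard=11))
z=sensors.get_state()["position"][2];t0=None
fz=lambda:sensors.get_state()["force"][2]-z0
print(sensors.get_state()["position"],fz())
bot.hold(.15);print(fz())
q=np.array(sensors.get_state()["position"])
for i in range(12):
    f=fz()
    if f>13.5:break
    q[2]-=.25;bot.servo_line(q,max_speed=6,guard=10);bot.hold(.1)
print(i,fz(),sensors.get_state()["position"])
for _ in range(5):
    bot.hold(.22);print(fz())
```

```text
[512.6032918   13.79910705  46.29824937] [ 0.05275189  0.11585878 -0.23715132]
True
[512.46513011  13.34487381  35.91137442] 6.0129592299221
4.80859181200363
5 14.191753686875373 [512.59764861  13.32268337  35.7607385 ]
14.2605626249017
14.180536443750626
14.219265024180443
14.63951049043608
14.704440445464094
```

Held steady at about 14.4 N for 1.1 s. Now letting go and checking.

Run:
```python
from h import *
p=np.array(sensors.get_state()["position"]);bot.servo_line(p+[0,0,40],max_speed=80)
bot.servo_line(p+[0,-60,160],max_speed=200);bot.servo_line(p+[0,-230,200],max_speed=250);bot.hold(.3)
r=cam("side");crop(r,"end",240,120,440,290,3.5)
print(project([grip(0,19)],r),sensors.get_state()["t"])
```

```text
[[347.24851285 275.34026059]] 40.9333
```

View pics/end.png

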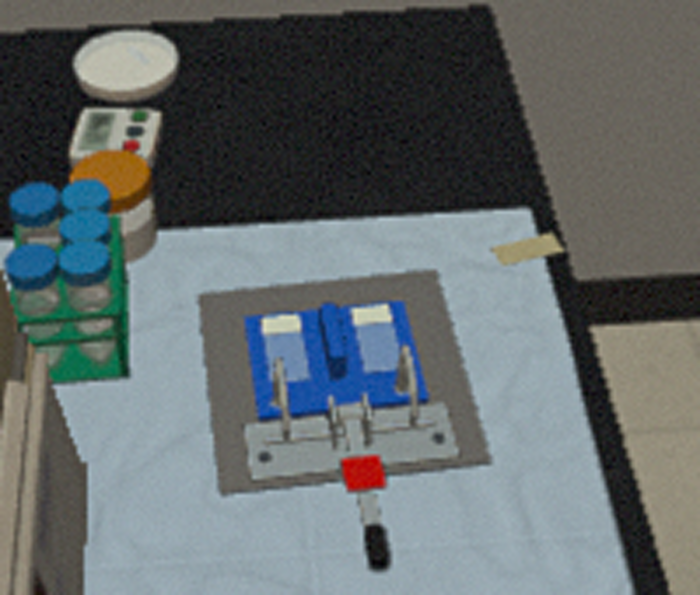

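The lever is down (grip at (376,547), so px (347,276)), the rings are shut over the flat carrier, and the bystanders haven't moved.

```bash
python3 -c "
from cell import *
print(workorder.close_job())"
```

```text
the job is handed in; nothing more can be done
None
```

The carrier is filed flat on both posts, with the lever down and the rings shut over it; I pressed the thumb pad at about 14.4 N for just over a second and handed the job in at about 41 s, but no verdict came back.

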